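# Click the torch on against the cork mat

## Task

A power cut is due: move the tin off the cork mat and stand it upright on the bare worktop, clear of the mat. Then take the orange torch from its stand, switch it on by holding it upright and pushing its tail switch fully in against the cork mat (press the switch on nothing else), and lay it back in its own place in the stand, lamp end up and slid down fully home. Leave the blue torch and everything else standing where it is.

Things in the scene. Friction and masses are not known exactly. Their poses are not given: they have to be found in the camera images.
- orange_torch: orange stick torch, loose, about 150 g: body 28 mm diameter, 105 mm long, then a head 40 mm diameter, 60 mm long, with a square shoulder that rests on the stand's upper cradle. Origin: centre of the body's tail face; z along the torch from tail to lamp (shoulder at 105 mm, lamp face at 165 mm). A black rubber switch, 19 mm diameter, sticks 10 mm out of the tail (to z = -10 mm)
- orange_torch_head (a point): centre of the orange torch's lamp face, on its axis, 165 mm from the torch's origin
- orange_switch: the black tail switch of the orange torch; its frame coincides with the torch's when out (its end face then at z = -10 mm) and moves with the switch
- orange_switch_travel (a joint): travel of the orange torch's tail switch (m): 0 = out (off), grows as it is pushed in, 0.008 = fully in (on; a 2 mm stub still shows). It moves when pushed along the axis with about 7 N and stays where it is left (no spring back); over 15 N is never needed.
- blue_torch: the same torch in blue, in the other place of the stand. Leave alone. In each place the upper cradle (8 mm thick, 45 degree flanks, reaching 24 mm either side of the axis) holds the body 97 to 105 mm from the tail, the lower one at 31 to 39 mm; a torch is lifted out upward or along its axis and laid back the same way, the shoulder sliding down onto the upper cradle
- torch_stand: fixed steel stand. Origin: centre of the underside of its base plate (140 x 170 x 8 mm); x to the back, y to its left, z up. Two places, at y = +45 and -45 mm, the torches in either order. In each a torch lies in two V cradles open to the front and upward, leaning 35 degrees from upright, lamp up and back, tail free: its axis runs from (-50, +-45, 50) mm along (0.574, 0, 0.819)
- stand_left_tail (a point): where the torch's origin lies when it is home in the left (+y) place, at (-50, 45, 50) mm in the stand's frame
- stand_left_head (a point): where the lamp-face centre lies when a torch is home in the left place, 165 mm along the place's axis
- stand_right_tail (a point): where the torch's origin lies when it is home in the right (-y) place, at (-50, -45, 50) mm in the stand's frame
- stand_right_head (a point): where the lamp-face centre lies when a torch is home in the right place
- cork_mat: fixed round cork mat, 100 mm diameter, 8 mm thick; origin: centre of its underside, on the worktop
- tin: food tin with a fruit picture, 58 mm diameter, 72 mm high, about 180 g, standing on the mat at the start; origin: centre of its bottom, z up
- storage_jar: glass clip jar, 80 x 68 x 114 mm, standing behind the mat; origin: centre of its bottom. Leave alone.
- carton: small juice carton, 39 x 64 x 117 mm, standing behind the stand; origin: centre of its bottom. Leave alone.
- spice_jar: spice jar with a red cap, 46 mm diameter, 109 mm high, standing between mat and stand; origin: centre of its bottom. Leave alone.
- soap_bottle: white pump bottle, 65 x 83 x 209 mm, standing between mat and stand; origin: about the centre of its bottom. Leave alone.
Things that resemble listed ones, but are neither listed nor needed, are in the scene too. Leave any purple or turquoise look-alike of the tin alone.

How it is judged:
By the outcome, as a careful person would: the job done as asked, in the order asked, and still so for the second after the job is handed in, with the robot touching nothing.
It also fails if it takes over 64 s, if anything falls off the work surface, if the arm or the gripper's body presses on something with over 40 N, if the wrist force passes 120 N, or if a joint passes its speed limit or range.

## Robot

A 6-joint arm with a two-finger parallel gripper is mounted at the origin on a cart in front of the work surface, level with it; the furniture and walls round the work are solid. World frame = base frame: x ahead of the robot, y to its left, z up, the work surface at z = 0. Lengths are in m, angles in degrees, forces in N, time in s.
With the tool pointing down it reaches from about 0.275 to 0.85 m from the base axis. Payload 5.2 kg.
Tool frame: the origin (TCP) lies on the centre line of the jaws, within the pads' length; the fingertips stand 11 mm ahead of it and the grasp point (between the pads) lies 8 mm behind it; z points along the fingers, y is the line along which they close (so a half turn about z gives the same grasp; the last joint's range is limited). The gripper opens to 85 mm and grips with 20 to 120 N. Pads are 22 mm wide; open, the fingers measure 114 mm over their backs; the gripper's body (76 mm by 85 mm) begins 54 mm behind the grasp point. The pads swing forward as they close: fully open they stand 13 mm farther back than shut.
Start: joints at [-11.62, 14.817, 87.949, -0, 77.235, -11.62], TCP at [0.55, 0, 0.242] pointing down, gripper open.
Joint ranges: [-179.93, 179.93], [-52.35, 119.4], [10.71, 147.94], [-69.91, 249.91], [12.55, 155.21], [-178.61, 178.61]. Speed limits (degrees/s): [147.25, 147.25, 180, 180, 180, 180].

## Interface

Orientations are given as a 3x3 rotation matrix whose columns are the frame's x, y, z axes.
In Python, from workcell import sensors, imaging, ctrl gives the robot as it stands. The module is installed in compiled form; this text tells all that it offers.
- The arm moves only by the shell command python3 -m handwheel 'ROWS' [FORCE]. ROWS is JSON, a list of rows, each a list of 7 numbers: the shift along the tool's x, y, z in cm, then the turn, a rotation vector about the tool's x, y, z in rad, then the finger opening in cm, from 0 to 8.54. In form: [[x, y, z, wx, wy, wz, grip], ...]. A call has 1 to 8 rows; each row shifts and turns the commanded pose from where the row before left it, along the tool's axes as they then stand; what a row does not reach is not made up. A row lasts 1/10 s, in which the tool goes at most 50 mm and 8.59 degrees, less where a joint would pass 70% of its speed; a pose out of reach is approached as far as the arm can. A call with a gripper value outside its range is refused whole. The fingers move at their own pace and stop on an object; FORCE is the grip in N (left out, the last holds). Time passes only in rows, so rows that do not move let the fingers close. It gives the time, the measured TCP pose, the force, the opening and the grip force at its end, in the units of the state.
- sensors.observe(): the state, without advancing time (a new reading comes with each control period).
- imaging.get_image(name): name is "scene" or "side" or "wrist"; returns the picture (480x640x3 uint8, blue, green, red); there is no depth.
- imaging.camera_info(name): a dict with "fx", "fy", "cx", "cy" (pixels), "cam_to_world" (4x4, takes a point from camera to world coordinates). Camera axes: x right, y up, looking along -z (the intrinsics and any distortion apply to the point x, -y, -z); pixel columns grow to the right and rows downward; lengths in m; the calibration is good to about 2 mm. A picture is of the moment at which its call begins: read the wrist's pose just before it. camera_info takes no time and is no camera call; for the wrist camera it gives the pose at the moment of the call.
- ctrl.finish_job(): hands the job in; it is judged then, once.
The state is a dict: "time_s": time; "joints": joint angles; "dq": joint speeds; "tau": joint torques, N m; "position": TCP position; "orientation": TCP orientation; "force": force on the tool from outside, world axes, zero at the start; "ft_torque": the same for the moment, N m; "finger_gap": finger opening in m; "grasp_force": force on a finger pad.
Only numpy, scipy, OpenCV 4.12 (cv2) and the standard library are available. Lean on these libraries where they do the work, as an engineer would, in place of code of your own. Each camera call takes 0.05 s, during which the arm holds its last target. There are 200 camera calls.

## Working session

There is one attempt and no reset: what is moved stays moved. The work goes in short steps, Python scripts to look and compute and a shell command to move; the robot and the scene stay as the last step left them, time stands still between calls to the robot, and variables do not carry over. Pictures are saved under pics/ and viewed, at most 11 in all, crops included, and the job is handed in when it is done.

```bash
mkdir -p pics
cat > h.py <<'E'
import numpy as np, cv2
from workcell import sensors, imaging, ctrl
def snap(n,f=None):
    ci=imaging.camera_info(n); im=imaging.get_image(n)
    if f: cv2.imwrite('pics/'+f,im)
    return im,ci
def ray(ci,u,v):
    d=np.array([(u-ci['cx'])/ci['fx'],-(v-ci['cy'])/ci['fy'],-1.]); T=np.array(ci['cam_to_world'])
    d=T[:3,:3]@d; return T[:3,3],d/np.linalg.norm(d)
def onz(ci,u,v,z):
    o,d=ray(ci,u,v); return o+d*(z-o[2])/d[2]
def cross(a,b):
    (o,d),(p,e)=a,b
    t=np.linalg.lstsq(np.c_[d,-e],p-o,rcond=None)[0]; A=o+d*t[0];B=p+e*t[1]
    return (A+B)/2,np.linalg.norm(A-B)
def proj(ci,P):
    T=np.linalg.inv(np.array(ci['cam_to_world'])); q=T[:3,:3]@P+T[:3,3]
    return ci['cx']+ci['fx']*q[0]/-q[2], ci['cy']-ci['fy']*q[1]/-q[2]
E
python3 - <<'E'
from h import *
for n in ('scene','side','wrist'):
    im,ci=snap(n,n+'0.png'); print(n,{k:np.round(v,3).tolist() if k=='cam_to_world' else v for k,v in ci.items()})
s=sensors.observe(); print(s)
E
```

```text
scene {'fx': 544.6225626359393, 'fy': 544.6225626359393, 'cx': 318.1145645963458, 'cy': 239.20824032839207, 'cam_to_world': [[0.565, 0.485, -0.668, -0.385], [-0.825, 0.316, -0.469, -0.683], [-0.016, 0.816, 0.578, 0.973], [0.0, 0.0, 0.0, 1.0]]}
side {'fx': 540.6255527920813, 'fy': 540.6255527920813, 'cx': 329.4986908408767, 'cy': 235.74991664039297, 'cam_to_world': [[-0.993, 0.063, -0.101, 0.448], [-0.119, -0.465, 0.877, 1.104], [0.008, 0.883, 0.469, 0.726], [0.0, 0.0, 0.0, 1.0]]}
wrist {'fx': 332.21519338763443, 'fy': 332.21519338763443, 'cx': 320.42005885130277, 'cy': 239.4434460785436, 'cam_to_world': [[1.0, -0.0, 0.002, 0.55], [-0.0, 0.949, 0.316, 0.082], [-0.002, -0.316, 0.949, 0.373], [0.0, 0.0, 0.0, 1.0]]}
{'time_s': 0.15, 'joints': array([-1.16190371e+01,  1.48499930e+01,  8.79965707e+01, -3.97853591e-04,
        7.72330456e+01, -1.16211042e+01]), 'dq': array([ 0.075325  , -0.17063355, -0.14665221, -0.04985006, -0.13633152,
        0.0322984 ]), 'tau': array([ 2.27439166e-03, -4.46383452e+01, -2.90821481e+01, -2.12644927e-04,
        8.17353168e-03,  2.13274996e-05]), 'position': array([5.49622089e-01, 1.04059229e-04, 2.41663313e-01]), 'orientation': array([[-3.74296904e-05,  9.99999071e-01, -1.36233637e-03],
       [ 9.99999962e-01,  3.78019217e-05,  2.73205393e-04],
       [ 2.73256638e-04, -1.36232609e-03, -9.99999035e-01]]), 'force': array([ 0.79153429, -0.60496321,  0.43034154]), 'ft_torque': array([0.00564339, 0.02772559, 0.03916066]), 'grasp_force': 0.0, 'finger_gap': 0.08543385415200541}
```

View pics/scene0.png

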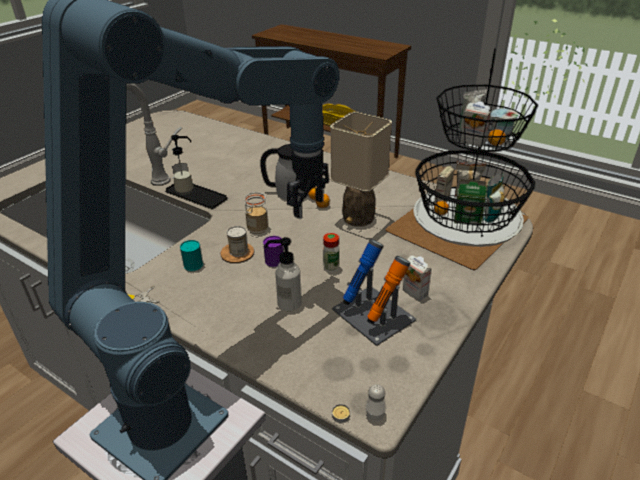

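View pics/side0.png

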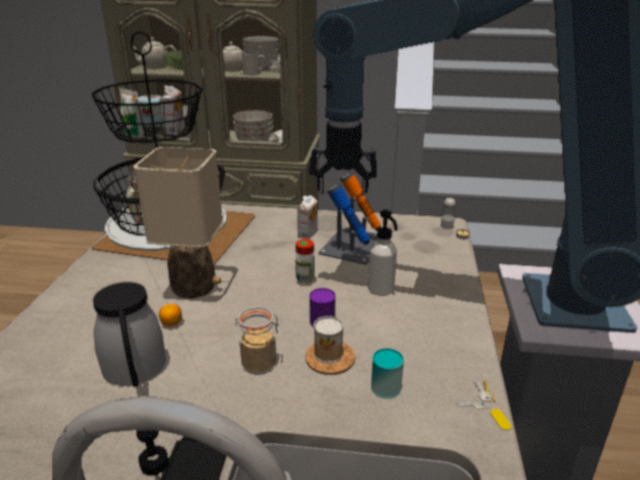

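The scene view shows the tin on the cork mat at (236,240), with side (328,337). The look-alikes are the purple cup at scene (273,250) and the turquoise one at (191,255). The orange torch is at scene (388,290) and the blue at (363,272). Other orange things that could be confused with it are the fruit at (318,198) and those in the baskets. I'll check the choice in one crop.

```bash
cat > m1.py <<'E'
from h import *
sc=cv2.imread('pics/scene0.png'); sd=cv2.imread('pics/side0.png')
ci={n:imaging.camera_info(n) for n in('scene','side')}
def mask(im,lo,hi,box):
    h=cv2.cvtColor(im,cv2.COLOR_BGR2HSV); m=cv2.inRange(h,lo,hi); k=np.zeros_like(m); x0,y0,x1,y1=box; k[y0:y1,x0:x1]=255; m&=k
    n,l,s,c=cv2.connectedComponentsWithStats(m); i=1+np.argmax(s[1:,4]); return (l==i).astype(np.uint8)*255
H={}
for nm,lo,hi,bs,bd in [('orange',(5,170,80),(18,255,255),(360,245,420,330),(335,165,395,240)),('blue',(105,120,50),(125,255,255),(335,235,390,310),(320,175,375,250))]:
    for n,im,b in(('scene',sc,bs),('side',sd,bd)):
        m=mask(im,lo,hi,b); p=np.argwhere(m)[:,::-1].astype(float)
        c=p.mean(0); d=np.linalg.svd(p-c,full_matrices=False)[2][0]; d*=-np.sign(d[1])
        t=(p-c)@d; print(nm,n,len(p),'head end',c+d*t.max(),'tail end',c+d*t.min())
        H[nm,n]=(c+d*t.max(),c+d*t.min())
    for i,e in enumerate(('head','tail')):
        print(nm,e,cross(*[ray(ci[n],*H[nm,n][i]) for n in('scene','side')]))
for n,im,b in(('scene',sc,(215,235,262,268)),('side',sd,(300,330,362,375))):
    m=mask(im,(5,110,90),(20,255,255),b); p=cv2.convexHull(np.argwhere(m)[:,::-1].astype(np.int32))
    e=cv2.fitEllipse(p); print('mat',n,e,onz(ci[n],*e[0],.008),'bbox',cv2.boundingRect(p))
a=cv2.resize(sc[215:275,160:300],(800,343),interpolation=2); b=cv2.resize(sd[305:380,290:440],(500,250),interpolation=2); c=cv2.resize(sc[235:345,330:440],(250,250),interpolation=2)
o=np.zeros((593,800,3),np.uint8); o[:343]=a; o[343:,:500]=b; o[343:,520:770]=c; cv2.imwrite('pics/crop1.png',o)
E
python3 m1.py
```

```text
orange scene 713 head end [400.45996072 262.90363393] tail end [370.4628953  319.30977982]
orange side 534 head end [348.32423342 177.58215181] tail end [377.48341548 226.89674001]
orange head (array([ 0.55649022, -0.25814187,  0.17986827]), np.float64(0.0008956834673913555))
orange tail (array([ 0.47094801, -0.23103461,  0.05050312]), np.float64(0.0029225322243208183))
blue scene 638 head end [374.31620384 245.76230753] tail end [346.0896444  300.08578238]
blue side 638 head end [335.18030186 189.67421317] tail end [366.38084145 240.98456966]
blue head (array([ 0.58291986, -0.17227477,  0.17938746]), np.float64(0.001439954685697853))
blue tail (array([ 0.49669831, -0.14529126,  0.05084431]), np.float64(0.0035212668867780385))
mat scene ((236.68923950195312, 251.770263671875), (19.214656829833984, 32.950992584228516), 82.74417877197266) [0.54325273 0.26560294 0.008     ] bbox (221, 244, 33, 18)
mat side ((329.8436279296875, 356.6841735839844), (33.253501892089844, 49.15220642089844), 90.31234741210938) [0.54174853 0.27088527 0.008     ] bbox (306, 343, 49, 31)
```

View pics/crop1.png

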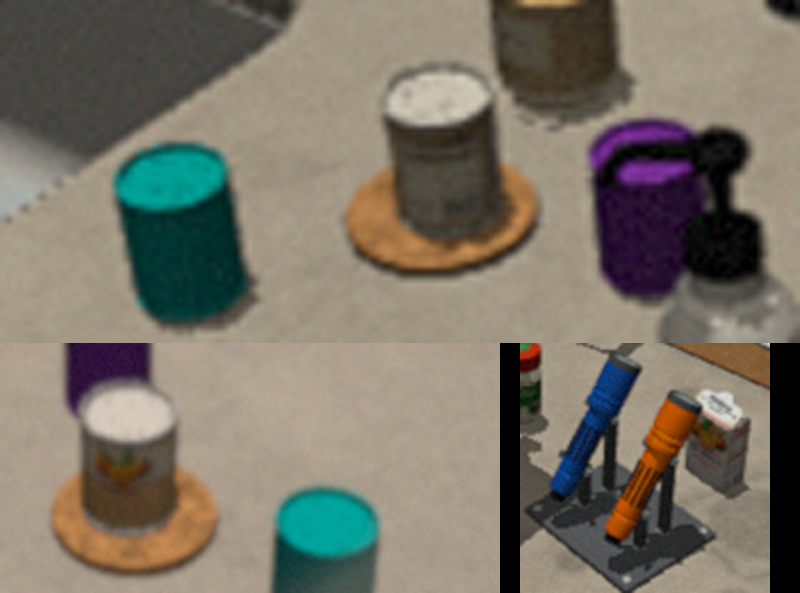

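The crop confirms the tin is on the mat, with purple and turquoise cups apart from it. The orange torch is in the near/right place and the blue one is on the left. Next I'll locate the neighbours.

Run:
```python
from h import *
cs,cd=[imaging.camera_info(n) for n in('scene','side')]
P={'tin top':((237,232.2),(329,326),.08),'turq top':((160+172/5.714,215+176/5.714),(290+326/3.333,305+180/3.333),.07),'purple top':((160+650/5.714,215+150/5.714),(322,297),.07),
'spice cap':((331,237),(305,243),.109),'glass jar':((256,203),(257,318),.11),'soap nozzle base':((285,254),(385,232),.17),'carton':((417,262),(308,202),.117)}
for k,(a,b,z) in P.items(): print(k,onz(cs,*a,z).round(3),onz(cd,*b,z).round(3),[np.round(q,3) for q in cross(ray(cs,*a),ray(cd,*b))])
# sink edge near side
for q in((240,240),(160,290),(300,430),(440,440)): pass
print('sink edge scene',onz(cs,222,205,0).round(3),onz(cs,127,265,0).round(3), 'side',onz(cd,255,433,0).round(3),onz(cd,440,440,0).round(3))
```

```text
tin top [0.546 0.257 0.08 ] [0.545 0.266 0.08 ] [array([0.547, 0.26 , 0.077]), np.float64(0.004)]
turq top [0.432 0.335 0.07 ] [0.429 0.336 0.07 ] [array([0.43 , 0.334, 0.07 ]), np.float64(0.004)]
purple top [0.58  0.149 0.07 ] [0.573 0.155 0.07 ] [array([0.576, 0.15 , 0.069]), np.float64(0.007)]
spice cap [ 0.641 -0.007  0.109] [ 0.635 -0.006  0.109] [array([ 0.637, -0.008,  0.11 ]), np.float64(0.004)]
glass jar [0.665 0.281 0.11 ] [0.678 0.298 0.11 ] [array([0.678, 0.291, 0.102]), np.float64(0.005)]
soap nozzle base [0.446 0.    0.17 ] [0.448 0.03  0.17 ] [array([0.451, 0.007, 0.161]), np.float64(0.006)]
carton [ 0.658 -0.258  0.117] [ 0.661 -0.222  0.117] [array([ 0.668, -0.252,  0.105]), np.float64(0.006)]
sink edge scene [ 0.726  0.494 -0.   ] [0.326 0.5   0.   ] side [0.646 0.471 0.   ] [0.335 0.446 0.   ]
```

View pics/wrist0.png

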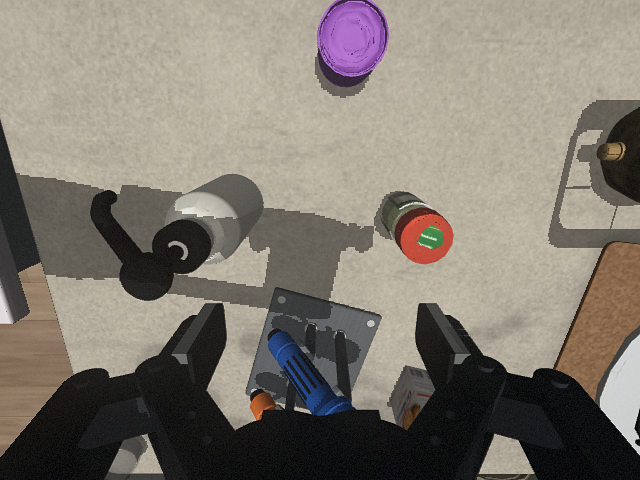

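Wrist view shows the purple cup (352,38), soap bottle (210,220), spice jar (423,235) and the stand with the blue torch. The positions match the measurements. I'll move toward the tin and look closer.

```bash
python3 -m handwheel '[[4,0,0,0,0,0,8.5],[4,0,0,0,0,0,8.5],[4,0,0,0,0,0,8.5],[4,0,0,0,0,0,8.5],[2,0,0,0,0,0,8.5],[0,0,0,0,0,0,8.5]]' 40
python3 - <<'E'
from h import *
im,ci=snap('wrist','w1.png')
h=cv2.cvtColor(im,cv2.COLOR_BGR2HSV); m=cv2.inRange(h,(5,110,90),(20,255,255))
n,l,s,c=cv2.connectedComponentsWithStats(m)
for i in range(1,n):
    if s[i,4]>300: print(s[i],c[i])
i=1+np.argmax(s[1:,4]); p=cv2.convexHull(np.argwhere(l==i)[:,::-1].astype(np.int32)); e=cv2.fitEllipse(p); print(e,onz(ci,*e[0],.008))
E
```

```text
time_s: 0.75
position: [0.5493, 0.1828, 0.2419]
orientation: [[-0.004, 1.0, -0.001], [1.0, 0.004, 0.001], [0.001, -0.001, -1.0]]
force: [0.1, -0.7, 0.5]
finger_gap: 0.0852
grasp_force: 0.0
[ 465   28   81   92 1152] [511.96527778  71.41579861]
[ 268   74   95  101 3048] [311.15518373 118.14468504]
[ 570  372   70   54 2135] [611.48852459 394.26791569]
((315.21234130859375, 124.04911804199219), (94.24668884277344, 99.8176040649414), 177.5612030029297) [0.54387726 0.26923443 0.008     ]
```

View pics/w1.png

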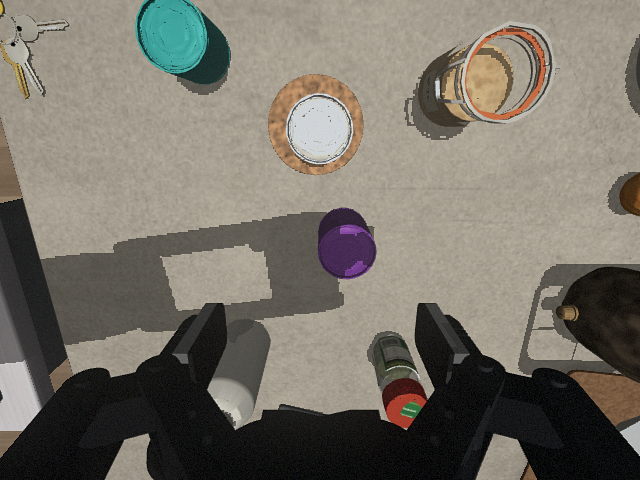

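The wrist view shows the tin's white lid at (320,129) on the mat, centred at (315,124).

Run:
```python
from h import *
ci=imaging.camera_info('wrist'); print(onz(ci,320,129,.08),onz(ci,320-33,129,.08),sensors.observe()['position'])
```

```text
[0.54929212 0.26251029 0.08      ] [0.52164829 0.26243806 0.08      ] [0.5495463  0.18118447 0.24184998]
```

```bash
python3 -m handwheel '[[4.1,0,0,0,0,0,8.5],[4,0,2,0,0,0,8.5],[0,0,4.5,0,0,0,8.5],[0,0,4.5,0,0,0,8.5],[0,0,4,0,0,0,8.5],[0,0,3,0,0,0,8.5],[0,0,1.5,0,0,0,8.5],[0,0,0,0,0,0,8.5]]' 40
python3 -m handwheel '[[0,0,0,0,0,0,5],[0,0,0,0,0,0,5],[0,0,0,0,0,0,5],[0,0,0,0,0,0,5],[0,0,0,0,0,0,5]]' 40
```

```text
time_s: 1.6
position: [0.5482, 0.2589, 0.0443]
orientation: [[0.001, 1.0, -0.006], [1.0, -0.001, -0.002], [-0.002, -0.006, -1.0]]
force: [-0.1, -0.0, 0.3]
finger_gap: 0.0848
grasp_force: 0.0
time_s: 2.1
position: [0.5512, 0.2611, 0.0491]
orientation: [[-0.0, 1.0, 0.003], [1.0, 0.0, 0.0], [0.0, 0.003, -1.0]]
force: [0.5, -0.4, 6.1]
finger_gap: 0.0567
grasp_force: 43.0
```

```bash
python3 -m handwheel '[[0,0,-2,0,0,0,5],[0,0,-2.5,0,0,0,5],[-1.5,-2.5,0,0,0,0,5],[-2,-3.5,0,0,0,0,5],[-2,-3.5,0,0,0,0,5],[-0.5,-1.5,1,0,0,0,5],[0,0,2,0,0,0,5],[0,0,0,0,0,0,5]]'
python3 -m handwheel '[[0,0,1,0,0,0,5],[0,0,0.7,0,0,0,5],[0,0,0.3,0,0,0,5],[0,0,0,0,0,0,5],[0,0,0,0,0,0,5]]'
```

```text
time_s: 2.9
position: [0.438, 0.2006, 0.0611]
orientation: [[0.0, 1.0, -0.003], [1.0, -0.0, -0.001], [-0.001, -0.003, -1.0]]
force: [0.5, 0.4, -2.0]
finger_gap: 0.0565
grasp_force: 43.1
time_s: 3.4
position: [0.4402, 0.2011, 0.0424]
orientation: [[-0.0, 1.0, 0.0], [1.0, 0.0, 0.0], [0.0, 0.0, -1.0]]
force: [-0.1, 0.2, -1.7]
finger_gap: 0.0563
grasp_force: 43.1
```

```bash
python3 -m handwheel '[[0,0,0.1,0,0,0,5],[0,0,0.05,0,0,0,5],[0,0,0,0,0,0,5]]'
python3 -m handwheel '[[0,0,0,0,0,0,6.5],[0,0,0,0,0,0,8],[0,0,0,0,0,0,8.5],[0,0,0,0,0,0,8.5],[0,0,-2,0,0,0,8.5],[0,0,-4,0,0,0,8.5],[0,0,-4.5,0,0,0,8.5],[0,0,-4.5,0,0,0,8.5]]'
```

```text
time_s: 3.7
position: [0.4402, 0.2011, 0.0411]
orientation: [[-0.0, 1.0, 0.001], [1.0, 0.0, 0.0], [0.0, 0.001, -1.0]]
force: [-0.2, -0.0, -0.3]
finger_gap: 0.0566
grasp_force: 43.3
time_s: 4.5
position: [0.4395, 0.2009, 0.1922]
orientation: [[-0.0, 1.0, -0.001], [1.0, 0.0, -0.0], [-0.0, -0.001, -1.0]]
force: [1.1, -0.1, -1.6]
finger_gap: 0.0848
grasp_force: 0.0
```

Run:
```python
from h import *
im,ci=snap('side','s1.png'); im2,_=snap('wrist')
c=im[250:400,250:450]; o=np.hstack([cv2.resize(c,(480,360)),im2[:360,:320]]); cv2.imwrite('pics/s1c.png',o)
# stand geometry: average of both torches' measurements along the known lean
x=np.array([0.953,-0.302]); 
print(sensors.observe()['position'],sensors.observe()['joints'].round(1))
```

```text
[0.44377055 0.20191463 0.19709804] [ 11.3  10.1 100.7   0.   68.5  11.3]
```

View pics/s1c.png

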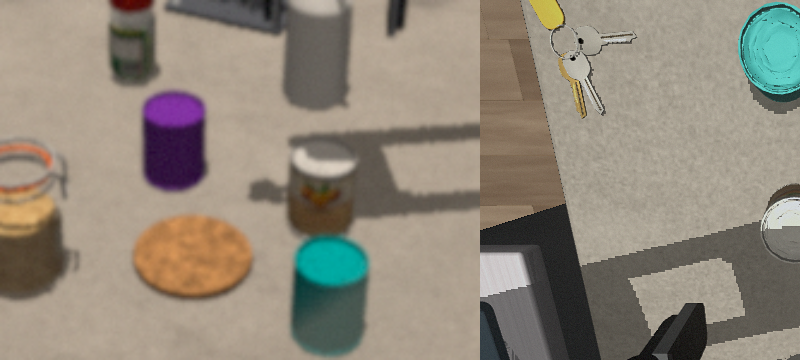

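Tin is upright on the worktop at (322,190), well off the mat, whose full disc is visible at (192,256). Next is the torch: translate high, yaw +73°, tilt 35°.

```bash
python3 -m handwheel '[[0,0,-4.5,0,0,0,8.5],[-4.6,0,-4.5,0,0,0,8.5],[-4.7,1.6,0,0,0,0,8.5],[-4.7,1.6,0,0,0,0,8.5],[-4.7,1.6,0,0,0,0,8.5],[-4.7,1.6,0,0,0,0,8.5],[-4.7,1.6,0,0,0,0,8.5],[-4.7,1.6,0,0,0,0,8.5]]'
python3 -m handwheel '[[-4.7,1.6,0,0,0,0,8.5],[-4.7,1.6,0,0,0,0,8.5],[-4.7,1.6,0,0,0,0,8.5],[0,1,0,0,0,-0.1415,8.5],[0,0,0,0,0,-0.1415,8.5],[0,0,0,0,0,-0.1415,8.5],[0,0,0,0,0,-0.1415,8.5],[0,0,0,0,0,-0.1415,8.5]]'
python3 -m handwheel '[[0,0,0,0,0,-0.1415,8.5],[0,0,0,0,0,-0.1415,8.5],[0,0,0,0,0,-0.1415,8.5],[0,0,0,0,0,-0.1415,8.5],[0,0,0,0,0.122,0,8.5],[0,0,0,0,0.122,0,8.5],[0,0,0,0,0.122,0,8.5],[0,0,0,0,0.122,0,8.5]]'
python3 -m handwheel '[[0,0,0,0,0.122,0,8.5],[0,0,0,0,0,0,8.5]]'
cat > goal.py <<'E'
from h import *
from scipy.spatial.transform import Rotation as R
def goal(p,Rt,s=None):
    s=s or sensors.observe(); A=np.array(s['orientation'])
    print('shift cm',(A.T@(np.array(p)-s['position'])*100).round(2),'rotvec',R.from_matrix(A.T@Rt).as_rotvec().round(4))
def frame(yaw,tilt):   # z = -torch axis, y = stand's left
    c,s=np.cos(yaw),np.sin(yaw); a=np.array([np.sin(tilt)*c,np.sin(tilt)*s,np.cos(tilt)]); y=np.array([-s,c,0]); z=-a
    return np.c_[np.cross(y,z),y,z]
E
python3 - <<'E'
from goal import *
a=np.array([.549,-.168,.819]); t=np.array([.4705,-.231,.05])
goal(t+.252*a,frame(np.radians(-17),np.radians(35)))
im,ci=snap('wrist','w2.png')
for s in(105,165): print(proj(ci,t+a*s/1000))
E
```

```text
time_s: 5.4
position: [0.5361, -0.1187, 0.27]
orientation: [[0.0, 1.0, -0.001], [1.0, -0.0, 0.0], [0.0, -0.001, -1.0]]
force: [1.3, 0.6, -0.4]
finger_gap: 0.085
grasp_force: 0.0
time_s: 6.2
position: [0.5938, -0.2577, 0.2695]
orientation: [[-0.654, 0.756, -0.001], [0.756, 0.654, 0.001], [0.002, -0.0, -1.0]]
force: [1.3, -0.1, 0.3]
finger_gap: 0.0846
grasp_force: 0.0
time_s: 7.0
position: [0.594, -0.2577, 0.2707]
orientation: [[-0.843, 0.293, -0.452], [0.258, 0.956, 0.138], [0.473, -0.0, -0.881]]
force: [-0.2, -0.8, 0.0]
finger_gap: 0.0851
grasp_force: 0.0
time_s: 7.2
position: [0.5948, -0.2579, 0.2613]
orientation: [[-0.777, 0.292, -0.558], [0.236, 0.956, 0.173], [0.584, 0.003, -0.811]]
force: [1.3, 0.0, -2.5]
finger_gap: 0.0849
grasp_force: 0.0
shift cm [-1.74 -1.07 -0.65] rotvec [ 0.0025 -0.0133  0.0017]
(np.float64(307.25948786668), np.float64(249.77324731490805))
(np.float64(304.2203270676915), np.float64(278.33811844193093))
```

View pics/w2.png

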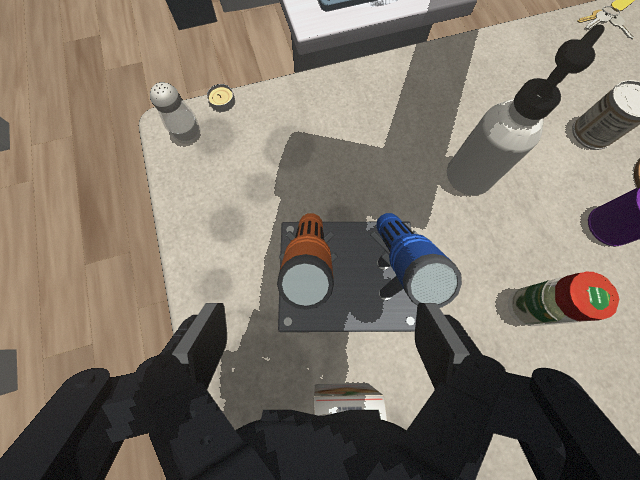

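Lamp faces: orange at (306,283), blue at (432,283). The plate's screws are at (288,321) and (410,321). I'll refine from these on the known height of 185 mm.

Run:
```python
from goal import *
im=cv2.imread('pics/w2.png'); ci=imaging.camera_info('wrist')
g=cv2.cvtColor(im,cv2.COLOR_BGR2HSV); m=cv2.inRange(g,(80,10,120),(110,90,255)); m[:240]=0;m[320:]=0
n,l,s,c=cv2.connectedComponentsWithStats(m); L=[]
for i in range(1,n):
    if s[i,4]>600:
        e=cv2.fitEllipse(cv2.convexHull(np.argwhere(l==i)[:,::-1].astype(np.int32))); print(e); L.append((e[0][0],e[0]))
L=[q for _,q in sorted(L)]
lo,lb=[onz(ci,*q,.185) for q in L[:2]]; d=lb-lo; print('lamps',lo,lb,np.linalg.norm(d),'yaw',np.degrees(np.arctan2(-d[0],d[1])))
a,b=onz(ci,288,321,.008),onz(ci,410,321,.008); e=b-a; print('screws',a,b,np.linalg.norm(e),np.degrees(np.arctan2(-e[0],e[1])))
yaw=np.arctan2(-d[0],d[1]); F=frame(yaw,np.radians(35)); ax=-F[:,2]
t=lo-.165*ax; print('tail',t)
for k in(.252,.122): goal(t+k*ax,F)
```

```text
((433.5589294433594, 283.4291076660156), (40.15562438964844, 47.41886901855469), 65.69076538085938)
((304.94366455078125, 284.1673278808594), (41.16387939453125, 45.9694709777832), 93.21630859375)
lamps [ 0.56509804 -0.2596795   0.185     ] [ 0.59112885 -0.17272165  0.185     ] 0.09077042653431204 yaw -16.66505501785525
screws [ 0.5718492  -0.29071441  0.008     ] [ 0.6147177  -0.15055505  0.008     ] 0.14656859321522145 -17.006537230921833
tail [ 0.47443304 -0.23253896  0.04983991]
shift cm [-2.25 -1.   -0.64] rotvec [ 0.005  -0.0061 -0.0037]
shift cm [-2.33 -1.07 12.36] rotvec [ 0.005  -0.0061 -0.0037]
```

```bash
python3 -m handwheel '[[-2.2,-1,0,0,0,0,6.8],[0,0,2,0.005,-0.006,-0.004,6.8],[0,0,3.5,0,0,0,6.8],[0,0,3,0,0,0,6.8],[0,0,2,0,0,0,6.8],[0,0,0,0,0,0,6.8]]'
python3 - <<'E'
from goal import *
F=frame(np.radians(-16.8),np.radians(35)); ax=-F[:,2]; t=np.array([.4738,-.2325,.05])
s=sensors.observe(); print(s['position'],s['force'],s['finger_gap']); goal(t+.122*ax,F)
im,ci=snap('wrist','w3.png'); im2,_=snap('scene'); cv2.imwrite('pics/w3c.png',np.hstack([im[120:480,80:560],cv2.resize(im2[200:335,340:460],(320,360))]))
E
```

```text
time_s: 7.85
position: [0.549, -0.2545, 0.1724]
orientation: [[-0.789, 0.288, -0.544], [0.238, 0.958, 0.162], [0.567, -0.001, -0.824]]
force: [-0.3, -0.2, 1.1]
finger_gap: 0.0679
grasp_force: 0.0
[ 0.54895266 -0.25449616  0.1723885 ] [-0.31419409 -0.16164906  1.06469054] 0.0679139106557934
shift cm [-0.59 -0.06  2.32] rotvec [-0.002   0.0078  0.0005]
```

View pics/w3c.png

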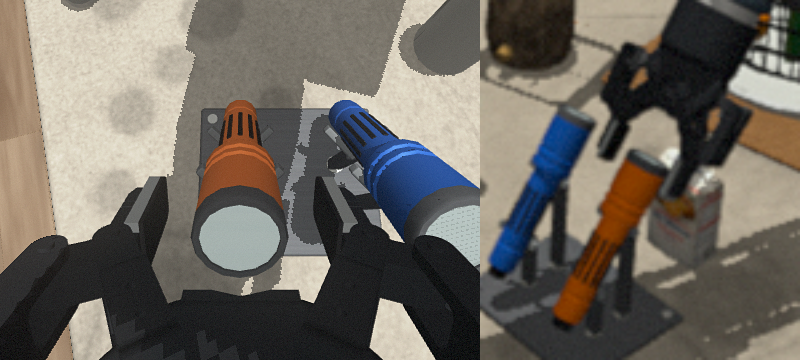

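Crop shows the orange lamp face at (239,238) between the open fingers (148 and 345), with the blue one clear to the right.

Run:
```python
from goal import *
ci=imaging.camera_info('wrist'); s=sensors.observe(); A=np.array(s['orientation'])
p=onz(ci,319,358,.185); print(p,(A.T@(p-s['position'])*1000).round(1), s['position'])
print('finger mid px', proj(ci,s['position']), proj(ci,s['position']-A[:,2]*.01))
```

```text
[ 0.5673603  -0.26058329  0.185     ] [ -8.   -0.1 -18.2] [ 0.55125159 -0.25563087  0.17445692]
finger mid px (np.float64(319.4530491520633), np.float64(316.95916273727954)) (np.float64(319.38743977044686), np.float64(329.6228943179292))
```

```bash
python3 -m handwheel '[[-0.7,0,0,0,0.004,0,6.8],[0,0,1.4,0,0.004,0,6.8],[0,0,1,0,0,0,6.8],[0,0,0,0,0,0,6.8],[0,0,0,0,0,0,5]]' 40
python3 -m handwheel '[[0,0,0,0,0,0,3],[0,0,0,0,0,0,3],[0,0,0,0,0,0,3],[0,0,0,0,0,0,3]]' 70
python3 -c "
from goal import *
F=frame(np.radians(-16.8),np.radians(35));s=sensors.observe();print(s['position'],s['orientation'],s['force']);goal(np.array([.4745,-.2328,.05])-.122*F[:,2],F)"
```

```text
time_s: 8.45
position: [0.5444, -0.2536, 0.1488]
orientation: [[-0.785, 0.287, -0.549], [0.236, 0.958, 0.163], [0.573, -0.002, -0.82]]
force: [0.9, 0.0, -0.2]
finger_gap: 0.055
grasp_force: 0.0
time_s: 8.85
position: [0.5445, -0.2537, 0.1492]
orientation: [[-0.786, 0.287, -0.548], [0.237, 0.958, 0.162], [0.572, -0.003, -0.82]]
force: [3.8, -1.5, 4.9]
finger_gap: 0.0387
grasp_force: 70.0
[ 0.54445038 -0.25368896  0.14915936] [[-0.78552774  0.28693213 -0.54828471]
 [ 0.23682512  0.95794745  0.16202021]
 [ 0.57171674 -0.00257622 -0.82044703]] [ 3.83130048 -1.45153307  4.85617136]
shift cm [ 0.29 -0.02  0.11] rotvec [-0.0034  0.0023  0.0003]
```

```bash
python3 -m handwheel '[[0.6,0,-0.8,0,0,0,3],[1.1,0,-1.6,0,0,0,3],[2,0,-2.9,0,0,0,3],[2.4,0,-3.5,0,0,0,3],[2.4,0,-3.5,0,0,0,3],[2.4,0,-3.5,0,0,0,3],[2,0,-2.9,0,0,0,3],[0,0,0,0,-0.122,0,3]]'
python3 -m handwheel '[[0,0,0,0,-0.122,0,3],[0,0,0,0,-0.122,0,3],[0,0,0,0,-0.122,0,3],[0,0,0,0,-0.122,0,3],[0,0,0,0,0,0,3],[0,0,0,0,0,0,3]]'
python3 -c "
from goal import *
s=sensors.observe();print(s['position'],s['force']);goal([.544,.269,.36],frame(np.radians(-16.8),0))
im,ci=snap('side','s2.png');im2,_=snap('scene'); cv2.imwrite('pics/s2c.png',np.hstack([cv2.resize(im[80:280,280:480],(400,400)),cv2.resize(im2[120:320,300:500],(400,400))]))"
```

```text
time_s: 9.65
position: [0.5475, -0.2546, 0.3756]
orientation: [[-0.845, 0.287, -0.451], [0.255, 0.958, 0.133], [0.47, -0.002, -0.883]]
force: [-0.2, -1.0, -2.1]
finger_gap: 0.0388
grasp_force: 70.2
time_s: 10.25
position: [0.5443, -0.2531, 0.3761]
orientation: [[-0.958, 0.288, -0.005], [0.288, 0.958, -0.001], [0.004, -0.002, -1.0]]
force: [0.1, -0.5, -1.6]
finger_gap: 0.0387
grasp_force: 70.4
[ 0.5442934  -0.25307582  0.37612353] [ 0.07436382 -0.50306436 -1.56382116]
shift cm [15.03 50.    1.58] rotvec [-0.002  -0.0042  0.0016]
```

View pics/s2c.png

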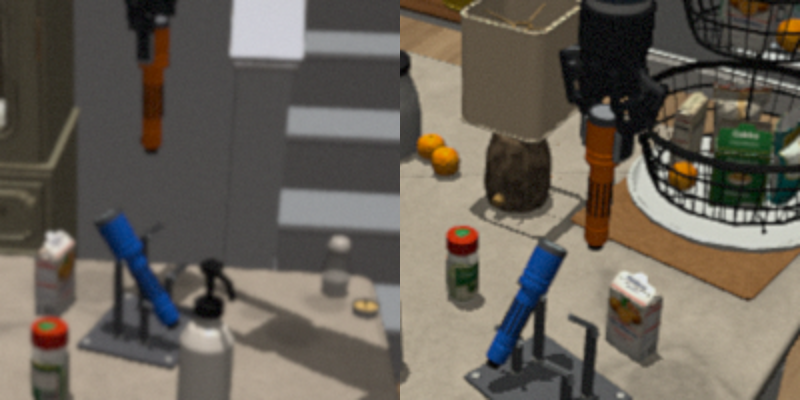

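The torch hangs upright in the jaws (side crop 153,100; scene crop 600,180), and the blue torch is undisturbed. Now over to the mat.

```bash
python3 -m handwheel '[[0.7,2.2,0,0,0,0,3],[1.25,4.2,0,0,0,0,3],[1.25,4.2,0,0,0,0,3],[1.25,4.2,0,0,0,0,3],[1.25,4.2,0,0,0,0,3],[1.25,4.2,0,0,0,0,3],[1.25,4.2,0,0,0,0,3],[1.25,4.2,0,0,0,0,3]]'
python3 -m handwheel '[[1.25,4.2,0,0,0,0,3],[1.25,4.2,0,0,0,0,3],[1.25,4.2,0,0,0,0,3],[1.25,4.2,0,0,0,0,3],[1.2,4,0,0,0,0,3],[0.5,1.8,2,0,0,0,3],[0,0,4,0,0,0,3],[0,0,3,0,0,0,3]]'
python3 -m handwheel '[[0,0,3,0,0,0,3],[0,0,3,0,0,0,3],[0,0,2,0,0,0,3],[0,0,1,0,0,0,3],[0,0,0,0,0,0,3],[0,0,0,0,0,0,3]]'
cat > ax.py <<'E'
import sys
from goal import *
def torch(tag):
    H={}
    for n in('scene','side'):
        im,ci=snap(n,f'{tag}_{n}.png'); s=sensors.observe(); A=np.array(s['orientation']); c=proj(ci,s['position']+A[:,2]*.06)
        m=cv2.inRange(cv2.cvtColor(im,cv2.COLOR_BGR2HSV),(5,170,70),(16,255,255)); k=np.zeros_like(m); cv2.circle(k,tuple(int(v) for v in c),55,255,-1); m&=k
        N,l,st,_=cv2.connectedComponentsWithStats(m); i=1+np.argmax(st[1:,4]); p=np.argwhere(l==i)[:,::-1].astype(float)
        q=p.mean(0); d=np.linalg.svd(p-q,full_matrices=False)[2][0]; d*=np.sign(d[1]); t=(p-q)@d
        H[n]=(ci,q+d*t.min(),q+d*t.max(),d); print(n,len(p),q+d*t.min(),q+d*t.max())
    (c1,_,b1,d1),(c2,_,b2,d2)=H['scene'],H['side']
    nn=[np.cross(ray(c,*b)[1],ray(c,*(b-30*d))[1]) for c,b,d in((c1,b1,d1),(c2,b2,d2))]
    a=np.cross(*nn); a*=np.sign(a[2])/np.linalg.norm(a)
    print('axis',a.round(3),'tail end',cross(ray(c1,*b1),ray(c2,*b2)))
if __name__=='__main__': torch(sys.argv[1]); goal([.544,.269,.16],frame(np.radians(-16.8),0))
E
python3 ax.py over
```

```text
time_s: 11.15
position: [0.5466, 0.0783, 0.3742]
orientation: [[-0.958, 0.287, -0.005], [0.287, 0.958, -0.002], [0.004, -0.003, -1.0]]
force: [0.7, -0.4, -1.8]
finger_gap: 0.0391
grasp_force: 70.6
time_s: 11.95
position: [0.5463, 0.3138, 0.2812]
orientation: [[-0.959, 0.285, -0.006], [0.285, 0.959, -0.003], [0.005, -0.005, -1.0]]
force: [0.3, -1.1, -2.4]
finger_gap: 0.0388
grasp_force: 70.8
time_s: 12.55
position: [0.5467, 0.3124, 0.1951]
orientation: [[-0.958, 0.287, -0.002], [0.287, 0.958, -0.001], [0.002, -0.002, -1.0]]
force: [0.2, 1.1, -1.2]
finger_gap: 0.0386
grasp_force: 70.8
scene 155 [212.06017067 185.62395968] [219.45868888 206.48260611]
side 670 [332.61261992 276.57222369] [325.61394571 348.35236527]
axis [-0.081  0.171  0.982] tail end (array([0.55685135, 0.35170707, 0.11278718]), np.float64(0.04323481530575291))
shift cm [-0.97 -4.24  3.62] rotvec [-0.0004  0.      0.0022]
```

```bash
python3 -m handwheel '[[-0.5,-2.1,0,0,0,0,3],[-0.5,-2.1,0,0,0,0,3],[0,0,1.5,0,0,0,3],[0,0,0.5,0,0,0,3],[0,0,0,0,0,0,3]]'
python3 - <<'E'
from goal import *
s=sensors.observe(); print(s['position'],s['force'])
ims=[]
for n,box in(('scene',(170,150,300,280)),('side',(270,240,400,370))):
    im,ci=snap(n); A=np.array(s['orientation'])
    for k in(-.043,.122,.132):
        q=proj(ci,s['position']+A[:,2]*k); print(n,k,np.round(q,1)); cv2.circle(im,tuple(int(round(v)) for v in q),1,(0,255,0),-1)
    x0,y0,x1,y1=box; ims.append(cv2.resize(im[y0:y1,x0:x1],(400,400),interpolation=2))
cv2.imwrite('pics/press.png',np.hstack(ims))
E
```

```text
time_s: 13.15
position: [0.5431, 0.2689, 0.1749]
orientation: [[-0.958, 0.287, -0.003], [0.287, 0.958, -0.001], [0.002, -0.002, -1.0]]
force: [-0.2, -0.2, -1.1]
finger_gap: 0.0389
grasp_force: 71.0
[0.54308485 0.2689242  0.17485599] [-0.20812586 -0.15171328 -1.05030699]
scene -0.043 [227.9 190.3]
scene 0.122 [234.2 239.2]
scene 0.132 [234.5 242. ]
side -0.043 [330.2 265.9]
side 0.122 [329.7 338.1]
side 0.132 [329.6 342.1]
```

View pics/press.png

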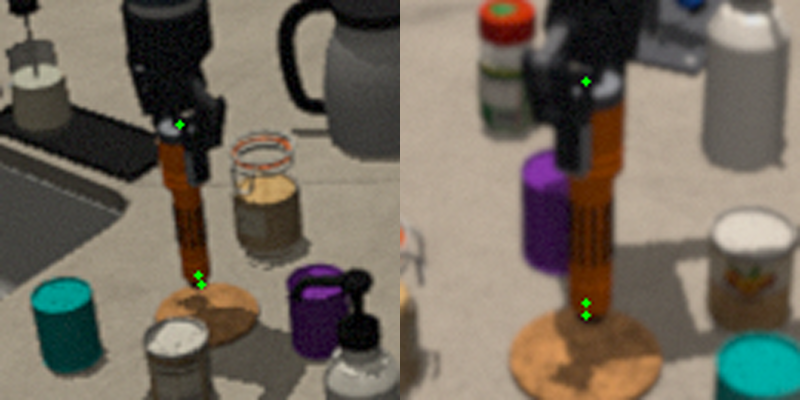

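The torch hangs just above the mat with its tail at the predicted spot, but in the side view the lamp sits ~19 px (crop) to the right of the tool axis, a few degrees of tilt. I'll measure the body's centreline to correct it.

```bash
cat > axis.py <<'E'
from goal import *
def axis(s0=.05,s1=.115):
    s=sensors.observe(); A=np.array(s['orientation']); N=[]; L=[]
    for n in('scene','side'):
        im,ci=snap(n); m=cv2.inRange(cv2.cvtColor(im,cv2.COLOR_BGR2HSV),(0,120,30),(16,255,255))
        q0,q1=[np.array(proj(ci,s['position']+A[:,2]*k)) for k in(s0,s1)]
        e=(q1-q0)/np.linalg.norm(q1-q0); f=np.array([-e[1],e[0]]); C=[]
        for r in np.arange(0,np.linalg.norm(q1-q0),.5):
            w=np.arange(-13,13.01,.1); p=q0+e*r+np.outer(w,f)
            v=cv2.remap(m,p[None,:,0].astype(np.float32),p[None,:,1].astype(np.float32),cv2.INTER_LINEAR)[0]>127
            if v.any(): C.append((r,(w[v].min()+w[v].max())/2,np.ptp(w[v])))
        C=np.array(C); k,b=np.polyfit(C[:,0],C[:,1],1); print(n,'width px',np.median(C[:,2]).round(1),'slope deg',np.degrees(np.arctan(k)).round(2),'off',b.round(2))
        a0=q0+f*b; a1=q1+f*(b+k*np.linalg.norm(q1-q0)); N.append(np.cross(ray(ci,*a0)[1],ray(ci,*a1)[1]))
    a=np.cross(*N); a*=np.sign(a[2])/np.linalg.norm(a); return a
if __name__=='__main__':
    a=axis(); A=np.array(sensors.observe()['orientation']); print('axis world',a.round(4),'in tool',(A.T@a).round(4),'tilt',np.degrees(np.arccos(a[2])))
E
python3 axis.py
```

```text
scene width px 8.2 slope deg -0.83 off 0.83
side width px 13.0 slope deg -1.25 off -1.51
axis world [0.0167 0.033  0.9993] in tool [-0.0056  0.0354 -0.9994] tilt 2.1210624768668396
```

The apparent lamp offset came from the finger hiding part of the head. The body centreline is within 1–2° of vertical, which is within measurement error. Pressing now.

```bash
python3 -m handwheel '[[0,0,1.5,0,0,0,3],[0,0,1.2,0,0,0,3],[0,0,0.3,0,0,0,3],[0,0,0,0,0,0,3],[0,0,0,0,0,0,3]]'
python3 -m handwheel '[[0,0,0.2,0,0,0,3],[0,0,0.1,0,0,0,3],[0,0,0,0,0,0,3]]'
python3 -m handwheel '[[0,0,0.2,0,0,0,3],[0,0,0.1,0,0,0,3],[0,0,0,0,0,0,3]]'
```

```text
time_s: 13.85
position: [0.5434, 0.269, 0.1451]
orientation: [[-0.958, 0.287, -0.002], [0.287, 0.958, -0.001], [0.002, -0.002, -1.0]]
force: [0.4, 0.4, -3.0]
finger_gap: 0.0391
grasp_force: 71.0
time_s: 14.15
position: [0.5432, 0.2688, 0.1418]
orientation: [[-0.958, 0.287, -0.002], [0.287, 0.958, -0.001], [0.002, -0.002, -1.0]]
force: [-0.3, 0.2, -1.6]
finger_gap: 0.0384
grasp_force: 71.0
time_s: 14.45
position: [0.5435, 0.2689, 0.1396]
orientation: [[-0.958, 0.287, -0.001], [0.287, 0.958, -0.001], [0.001, -0.001, -1.0]]
force: [-1.1, -0.8, 3.8]
finger_gap: 0.039
grasp_force: 71.3
```

```bash
python3 -m handwheel '[[0,0,0.15,0,0,0,3],[0,0,0.15,0,0,0,3],[0,0,0,0,0,0,3]]'
python3 -m handwheel '[[0,0,0.15,0,0,0,3],[0,0,0.15,0,0,0,3],[0,0,0,0,0,0,3]]'
python3 -m handwheel '[[0,0,0.1,0,0,0,3],[0,0,0.1,0,0,0,3],[0,0,0,0,0,0,3]]'
```

```text
time_s: 14.75
position: [0.5435, 0.2689, 0.1364]
orientation: [[-0.958, 0.287, -0.001], [0.287, 0.958, -0.001], [0.001, -0.001, -1.0]]
force: [-1.1, -0.0, 4.0]
finger_gap: 0.0388
grasp_force: 71.4
time_s: 15.05
position: [0.5435, 0.2689, 0.1332]
orientation: [[-0.958, 0.287, -0.001], [0.287, 0.958, -0.001], [0.001, -0.001, -1.0]]
force: [-0.2, -0.2, 3.9]
finger_gap: 0.0386
grasp_force: 71.4
time_s: 15.35
position: [0.5439, 0.2688, 0.133]
orientation: [[-0.958, 0.287, 0.0], [0.287, 0.958, -0.001], [-0.0, -0.001, -1.0]]
force: [-3.3, -1.3, 14.0]
finger_gap: 0.0388
grasp_force: 72.5
```

The force rose sharply to 14 N after ~7.5–8 mm of travel, so the switch is at its hard stop. Lift and return.

```bash
python3 -m handwheel '[[0,0,-1,0,0,0,3],[0,0,-3,0,0,0,3],[0,0,-4.5,0,0,0,3],[0,0,-4.5,0,0,0,3],[0,0,-4.5,0,0,0,3],[0,0,-4.5,0,0,0,3],[0,0,-2.3,0,0,0,3],[-0.6,-2,0,0,0,0,3]]'
python3 -m handwheel '[[-1.25,-4.2,0,0,0,0,3],[-1.25,-4.2,0,0,0,0,3],[-1.25,-4.2,0,0,0,0,3],[-1.25,-4.2,0,0,0,0,3],[-1.25,-4.2,0,0,0,0,3],[-1.25,-4.2,0,0,0,0,3],[-1.25,-4.2,0,0,0,0,3],[-1.25,-4.2,0,0,0,0,3]]'
python3 -m handwheel '[[-1.25,-4.2,0,0,0,0,3],[-1.25,-4.2,0,0,0,0,3],[-1.25,-4.2,0,0,0,0,3],[-0.6,-1.8,0,0,0,0,3],[0,0,0,0,0,0,3]]'
python3 -m handwheel '[[0,0,0,0,0.122,0,3],[0,0,0,0,0.122,0,3],[0,0,0,0,0.122,0,3],[0,0,0,0,0.122,0,3],[0,0,0,0,0.122,0,3],[0,0,0,0,0,0,3],[0,0,0,0,0,0,3]]'
cat > home.py <<'E'
from goal import *
Fh=np.array([[-0.78552774,0.28693213,-0.54828471],[0.23682512,0.95794745,0.16202021],[0.57171674,-0.00257622,-0.82044703]])
Ph=np.array([0.5445,-0.2537,0.1492])
s=sensors.observe(); print(s['position'],s['force'].round(1),'tool force',(np.array(s['orientation']).T@s['force']).round(1)); goal(Ph,Fh,s)
E
python3 home.py
```

```text
time_s: 16.15
position: [0.5448, 0.2502, 0.3782]
orientation: [[-0.959, 0.284, 0.005], [0.284, 0.959, 0.002], [-0.004, 0.003, -1.0]]
force: [0.3, -0.1, -1.5]
finger_gap: 0.0385
grasp_force: 70.9
time_s: 16.95
position: [0.5427, -0.1039, 0.3738]
orientation: [[-0.958, 0.287, -0.003], [0.287, 0.958, -0.001], [0.003, -0.002, -1.0]]
force: [0.5, 0.2, -2.0]
finger_gap: 0.0387
grasp_force: 70.8
time_s: 17.45
position: [0.543, -0.2555, 0.3729]
orientation: [[-0.957, 0.291, -0.004], [0.291, 0.957, -0.0], [0.004, -0.002, -1.0]]
force: [0.6, 0.9, -1.3]
finger_gap: 0.0387
grasp_force: 71.0
time_s: 18.15
position: [0.5445, -0.2519, 0.3724]
orientation: [[-0.784, 0.285, -0.551], [0.234, 0.958, 0.163], [0.574, -0.001, -0.819]]
force: [-1.0, -0.0, -1.5]
finger_gap: 0.0387
grasp_force: 71.0
[ 0.54446674 -0.25194164  0.37244316] [-1.  -0.  -1.5] tool force [-0.1 -0.3  1.8]
shift cm [-12.87  -0.15  18.24] rotvec [ 0.0003 -0.0034  0.0024]
```

```bash
python3 -m handwheel '[[-2.4,0,3.2,0,0,0,3],[-2.9,0,3.7,0,0,0,3],[-2.9,-0.15,3.7,0,0,0,3],[-2.4,0,3.2,0,0,0,3],[-1.2,0,1.6,0,0,0,3],[0,0,0,0,0,0,3],[0,0,0,0,0,0,3]]'
python3 home.py
```

```text
time_s: 18.85
position: [0.5509, -0.2567, 0.1838]
orientation: [[-0.786, 0.287, -0.547], [0.237, 0.958, 0.162], [0.57, -0.003, -0.822]]
force: [1.0, 0.4, -1.2]
finger_gap: 0.0385
grasp_force: 71.0
[ 0.55092776 -0.25672395  0.18384247] [ 1.   0.4 -1.2] tool force [-1.4  0.7  0.5]
shift cm [-1.4   0.11  3.25] rotvec [-0.0001  0.0019 -0.0003]
```

```bash
python3 -m handwheel '[[-0.6,0.1,1,0,0,0,3],[-0.4,0,0.8,0,0,0,3],[0,0,0,0,0,0,3],[0,0,0,0,0,0,3]]'
python3 home.py
python3 -m handwheel '[[-0.2,0,0.5,0,0,0,3],[0,0,0,0,0,0,3],[0,0,0,0,0,0,3]]'
python3 home.py
```

```text
time_s: 19.25
position: [0.5487, -0.2553, 0.16]
orientation: [[-0.784, 0.287, -0.551], [0.236, 0.958, 0.164], [0.575, -0.002, -0.818]]
force: [-0.2, -0.1, -1.6]
finger_gap: 0.0385
grasp_force: 71.0
[ 0.54871044 -0.25529113  0.15997389] [-0.2 -0.1 -1.6] tool force [-0.8 -0.1  1.4]
shift cm [-0.25  0.03  1.14] rotvec [ 0.0008 -0.0038  0.0003]
time_s: 19.55
position: [0.5476, -0.255, 0.1545]
orientation: [[-0.784, 0.287, -0.551], [0.236, 0.958, 0.164], [0.575, -0.002, -0.818]]
force: [0.4, -0.6, -2.1]
finger_gap: 0.0388
grasp_force: 71.0
[ 0.54761477 -0.25502449  0.15454469] [ 0.4 -0.6 -2.1] tool force [-1.6 -0.4  1.4]
shift cm [-0.03  0.04  0.63] rotvec [ 0.0008 -0.0037  0.0003]
```

```bash
python3 -m handwheel '[[0,0.03,0.3,0,0,0,3],[0,0,0.2,0,0,0,3],[0,0,0,0,0,0,3],[0,0,0,0,0,0,3]]'
python3 home.py
python3 -m handwheel '[[-0.05,0,0.15,0,0,0,3],[0,0,0,0,0,0,3],[0,0,0,0,0,0,3]]'
python3 home.py
```

```text
time_s: 19.95
position: [0.5449, -0.2539, 0.1507]
orientation: [[-0.784, 0.287, -0.551], [0.236, 0.958, 0.164], [0.575, -0.002, -0.818]]
force: [-0.3, 0.5, -1.7]
finger_gap: 0.0387
grasp_force: 71.0
[ 0.54491857 -0.25386579  0.15065228] [-0.3  0.5 -1.7] tool force [-0.6  0.3  1.6]
shift cm [-0.05  0.    0.14] rotvec [ 0.0007 -0.0036  0.0003]
time_s: 20.25
position: [0.5446, -0.2538, 0.1492]
orientation: [[-0.784, 0.287, -0.551], [0.236, 0.958, 0.163], [0.575, -0.002, -0.818]]
force: [-0.7, -0.1, -1.4]
finger_gap: 0.039
grasp_force: 71.1
[ 0.54455461 -0.25376846  0.14918794] [-0.7 -0.1 -1.4] tool force [-0.3 -0.3  1.5]
shift cm [0.01 0.   0.  ] rotvec [ 0.0007 -0.0034  0.0003]
```

```bash
for i in 1; do python3 -m handwheel '[[-0.1,0,0.1,0,0,0,3],[0,0,0,0,0,0,3],[0,0,0,0,0,0,3]]'; done
python3 home.py
python3 -m handwheel '[[-0.05,0,0.1,0,0,0,3],[0,0,0,0,0,0,3],[0,0,0,0,0,0,3]]'
python3 home.py
```

```text
time_s: 20.55
position: [0.5446, -0.2538, 0.1491]
orientation: [[-0.784, 0.287, -0.551], [0.236, 0.958, 0.163], [0.575, -0.002, -0.818]]
force: [-0.6, 0.9, 4.8]
finger_gap: 0.0387
grasp_force: 71.3
[ 0.54462494 -0.25378336  0.14907687] [-0.6  0.9  4.8] tool force [ 3.4  0.6 -3.5]
shift cm [ 0.02  0.   -0.  ] rotvec [ 0.0005 -0.0036 -0.    ]
time_s: 20.85
position: [0.5446, -0.2538, 0.1491]
orientation: [[-0.784, 0.287, -0.55], [0.237, 0.958, 0.163], [0.574, -0.003, -0.819]]
force: [0.2, 0.7, 9.2]
finger_gap: 0.039
grasp_force: 71.6
[ 0.54463425 -0.2537984   0.14906493] [0.2 0.7 9.2] tool force [ 5.3  0.7 -7.5]
shift cm [ 0.02  0.01 -0.  ] rotvec [ 0.0002 -0.0027 -0.0003]
```

The torch is seated: shoulder contact 7.5 N and V contact 5 N, at the original pose. Release and back off along the axis.

```bash
python3 -m handwheel '[[0,0,0,0,0,0,5],[0,0,0,0,0,0,6.8],[0,0,0,0,0,0,6.8],[0,0,0,0,0,0,6.8],[0,0,-1.5,0,0,0,6.8],[0,0,-3.5,0,0,0,6.8],[0,0,-4.5,0,0,0,6.8],[0,0,-3.5,0,0,0,6.8]]'
python3 -m handwheel '[[2.2,0.5,0,0,0,0,6.8],[0,0,0,0,0,0,6.8],[0,0,0,0,0,0,6.8]]'
python3 - <<'E'
from h import *
w,ci=snap('wrist'); sc,cs=snap('scene'); sd,cd=snap('side')
g=cv2.cvtColor(w,cv2.COLOR_BGR2HSV); m=cv2.inRange(g,(80,10,120),(110,90,255)); m[:200]=0;m[340:]=0
n,l,s,c=cv2.connectedComponentsWithStats(m)
for i in range(1,n):
    if s[i,4]>600: e=cv2.fitEllipse(cv2.convexHull(np.argwhere(l==i)[:,::-1].astype(np.int32))); print(e[0],onz(ci,*e[0],.185))
o=np.zeros((600,800,3),np.uint8); o[:300,:400]=cv2.resize(w,(400,300)); o[:300,400:]=cv2.resize(sc[210:345,300:480],(400,300)); o[300:,:400]=cv2.resize(sd[150:270,300:460],(400,300)); o[300:,400:]=cv2.resize(sd[220:400,230:470],(400,300)); cv2.imwrite('pics/end.png',o)
E
```

```text
time_s: 21.65
position: [0.6168, -0.2751, 0.2551]
orientation: [[-0.784, 0.287, -0.55], [0.236, 0.958, 0.163], [0.574, -0.002, -0.819]]
force: [0.6, -1.8, 0.8]
finger_gap: 0.0679
grasp_force: 0.0
time_s: 21.95
position: [0.6002, -0.2649, 0.2654]
orientation: [[-0.783, 0.287, -0.551], [0.235, 0.958, 0.164], [0.575, -0.002, -0.818]]
force: [-0.2, 0.8, -0.0]
finger_gap: 0.0679
grasp_force: 0.0
(313.24200439453125, 273.7663879394531) [ 0.5651078  -0.25939262  0.185     ]
(438.8785400390625, 273.80377197265625) [ 0.59092628 -0.17339751  0.185     ]
```

View pics/end.png

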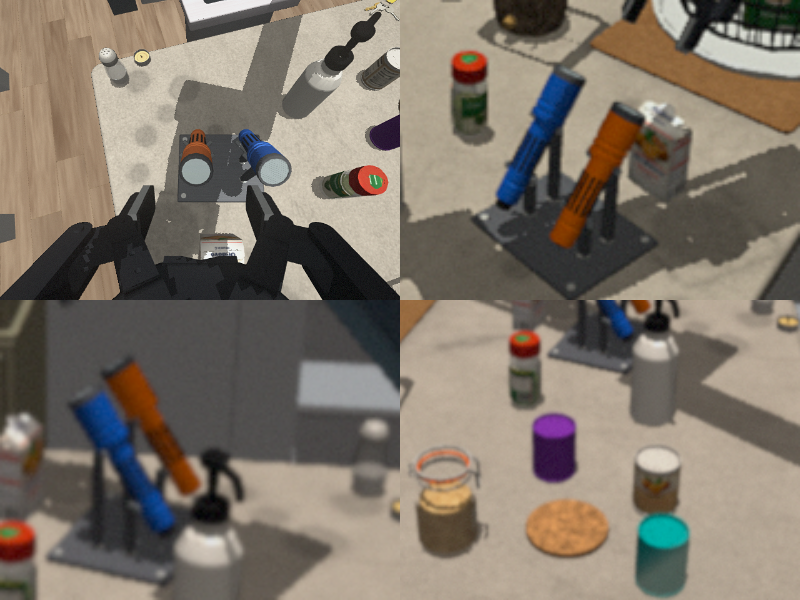

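The orange torch is back home, its lamp within 0.3 mm of where it started and the switch stub no longer standing out. The tin is upright off the mat and the rest looks undisturbed. Handing in.

```bash
python3 -c "
from workcell import ctrl; print(ctrl.finish_job())"
```

```text
the job is handed in; nothing more can be done
None
```

Job handed in at about 22 s: the tin stands upright on the worktop clear of the mat, and the orange torch is back home in its stand after its switch was pressed to the stop on the mat (about 14 N); no verdict was returned.

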